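# Ready the potter's wheel for the foot pedal

### The arm

A 7-joint arm with a two-finger parallel gripper is mounted at the origin on the work surface. World frame = base frame: x ahead of the robot, y to its left, z up, the work surface at z = 0. Lengths are in m, angles in rad, forces in N, time in s.
With the tool pointing down it reaches from about 0.35 to 0.9 m from the base axis. Payload 19.9 kg.
Tool frame: the origin (TCP) lies between the finger pads; the fingertips stand 19 mm ahead of it and the grasp point (between the pads) is the TCP; z points along the fingers, y is the line along which they close (so a half turn about z gives the same grasp; the last joint's range is limited). The gripper opens to 94 mm and grips with 3 to 60 N. Pads are 16 mm wide; open, the fingers measure 119 mm over their backs; the gripper's body (75 mm by 177 mm) begins 78 mm behind the grasp point.
Start: joints at [1.272, 0.417, -0.01, 1.614, 0.005, 1.111, -0.053], TCP at [0.159, -0.604, 0.224] pointing down, gripper open.
Joint ranges: [-2.81, 2.81], [-0.39, 2.02], [-1.27, 1.25], [0.06, 2.57], [-1.19, 4.33], [0.19, 2], [-2.82, 2.82]. Speed limits (rad/s): [1.89, 1.89, 2.39, 2.39, 3.01, 3.01, 3.01].

### API

Orientations are given as a 3x3 rotation matrix whose columns are the frame's x, y, z axes.
In Python, from rig import robot gives the robot as it stands. Calls block until the motion is done:
- robot.move_ptp(position, orientation): joint-space move of the TCP to a pose.
- robot.move_linear(position, velocity=0.15, frame=None, threshold=None): straight line of the TCP; frame=None keeps the orientation; velocity is the mean speed in m/s. With threshold (N) it stops when the force on the tool has changed by that much, and returns True; else False.
- robot.goto_joints(angles): joint-space move.
- robot.gripper_to(opening): finger opening in m; the grip force is fixed at half the most; returns when the fingers have stopped.
- robot.pause(seconds).
- robot.ik(position, orientation): joint angles nearest the present ones, or None.
- robot.get_state(): the state.
- robot.grab_frame(name): name is "scene" or "top" or "wrist"; returns the picture (480x640x3 uint8, red, green, blue); there is no depth.
- robot.camera_info(name): a dict with "fx", "fy", "cx", "cy" (pixels), "rvec" (rotation vector, rad) and "tvec" (3), from world to camera coordinates, as OpenCV has them. Camera axes: x right, y down, z forward; pixel columns grow to the right and rows downward; lengths in m; the calibration is good to about 2 mm. A picture is of the moment at which its call begins: read the wrist's pose just before it. camera_info takes no time and is no camera call; for the wrist camera it gives the pose at the moment of the call.
A pose or a line that the arm cannot do raises robot.PlanningError and nothing moves.
- robot.sign_off(): hands the job in; it is judged then, once.
The state is a dict: "time": time; "qpos": joint angles; "joint_vel": joint speeds; "effort": joint torques, N m; "ee_pos": TCP position; "tool_rot": TCP orientation; "force": force on the tool from outside, world axes, zero at the start; "moment": the same for the moment, N m; "opening": finger opening in m; "grasp_force": force on a finger pad.
Only numpy, scipy, OpenCV 4.12 (cv2) and the standard library are available. Lean on these libraries where they do the work, as an engineer would, in place of code of your own. Each camera call takes 0.05 s, during which the arm holds its last target. There are 200 camera calls.

### The job

Get the potter's wheel ready for the foot pedal with light touches of the fingertips: first press the left half of the black direction rocker down flush (anticlockwise, left as seen from the robot facing the wheel), then press the far half of the red power rocker, the one with the white dot, down flush, and last press the green start button fully in and let it go. The direction may only be changed while the power is off. Leave the red stop button and the speed knob as they are, keep off the unfired vase on the wheel head, and leave the tub, the wooden rib and the finished ware in their places, neither pushed about nor picked up.

Things in the scene. Friction and masses are not known exactly. Their poses are not given: they have to be found in the camera images.
- wheel: Fixed potter's wheel: orange cabinet 360 (x) x 640 (y) x 180 mm. Origin: centre of its underside; x to its back (away from the robot), y to its left, z up; yaw at most 0.25. White pan at right (rim 60 mm above the deck); controls at left: front row red stop, green start, black knob (left to right), behind them black direction rocker (left), red power rocker (right), rib and tub.
- direction_press (a point): Top of the left (+y) half of the black direction rocker, 20 mm from its pivot; moves with it. Rocker 57 mm along the wheel's y, 28 mm wide, pivot at (-0.015, 0.235) m in the wheel's frame; its two flat halves make a shallow V. The raised half's spot stands about 7 mm above its flush place, which is 194 mm above the table; the grey bezel's top is 4 mm lower than flush.
- direction (a joint): Angle of the direction rocker: 0 = right half flush (clockwise, the start), 0.35 rad = left half flush (anticlockwise). It stays where it is left; about 2 N at the spot moves it, so press until it stops. The switch body is rubber-mounted: past the stop it gives, about 3 N per mm for 4 mm.
- power_press (a point): Top of the far half (the wheel's +x, white dot) of the red power rocker, 20 mm from its pivot; moves with it. Same size, travel and heights as the direction rocker but long along the wheel's x; pivot at (-0.015, 0.13) m in the wheel's frame.
- power (a joint): Angle of the power rocker: 0 = near half flush (off, the start), 0.35 rad = far half flush (on). It stays where it is left; about 2 N at the spot moves it, so press until it stops. Rubber-mounted like the direction switch.
- start_top (a point): Centre of the top of the green start button, 34 mm across, 10 mm proud of its round dark housing and 204 mm above the table, at (-0.12, 0.205) m in the wheel's frame, pressed straight down; it springs back.
- start (a joint): Travel of the start button in its housing: 0 = out, 0.006 m = fully in; fully in takes 5 N. Housing and button together sit on a rubber gasket that gives about 3 N per mm for 4 mm, so the top sinks about 8 mm in all.
- stop_top (a point): Centre of the top of the red stop button, 34 mm across, at (-0.12, 0.275) m in the wheel's frame, 70 mm to the left of the start button. Not to be pressed.
- stop (a joint): Travel of the stop button: 0 = out, 0.006 m = fully in.
- speed_edge (a point): A point on the edge of the black speed knob, 16 mm from its axis at (-0.12, 0.125) m in the wheel's frame; the knob is 36 mm across and stays as set.
- clay_vase: Loose leather-hard grey-brown clay vase on the wheel head, 85 mm high (top 310 mm above the table), foot 124 mm, rim 108 mm across, waist 60 mm. Origin under its foot. Not to be touched.
- tub: Loose blue plastic tub with two wooden tools standing in it, 100 x 115 x 55 mm, tools to 90 mm, on the ledge of the deck behind the power rocker. Origin under its centre.
- rib: Loose wooden throwing rib, 75 x 52 x 6 mm, flat on the ledge behind the direction rocker. Origin at its underside.
- mug: Loose turquoise glazed mug, 80 mm across, 90 mm high, on the table left of the wheel. Origin under its centre.
- bowl: Loose white bowl, 130 mm across, 60 mm high, on the table left of the wheel. Origin under its centre.
- vase: Loose white glazed vase, 110 mm across, 130 mm high, on the table left of the wheel. Origin under its centre.

How it is judged:
On the way, in this order (a step that is already met when the one before it is completed fails the run):
1. the left half of the direction rocker is down flush, with the power still off (value of joint direction above 0.26 rad and value of joint power below 0.1 rad), for 0.1 s.
2. the far half of the power rocker is down flush, with the direction still anticlockwise (value of joint each of power, direction above 0.26 rad), for 0.1 s.
3. the start button is pressed in with the power on (value of joint start above 0.0045 m and value of joint power above 0.26 rad), for 0.04 s.
At the end, for the whole second after the job is handed in: Direction rocker at anticlockwise and power rocker at on (each over 0.26 of 0.35 rad), start and stop buttons out (within 1.5 mm), speed knob as it was (edge within 8 mm), vase within 10 mm and every other loose thing within 20 mm of where it stood (all of step 2 and value of joint each of start, stop below 0.0015 m and distance of speed_edge from where it was at the start of the episode below 0.008 m and distance of clay_vase from where it was at the start of the episode below 0.01 m and distance of each of tub, rib, mug, vase, bowl from where it was at the start of the episode below 0.02 m); the robot touches nothing.
It fails at once if the power is on while the direction rocker is not fully at anticlockwise, or start is pressed while the power is off ((value of joint power above 0.15 rad and value of joint direction below 0.24 rad) or (value of joint start above 0.003 m and value of joint power below 0.2 rad)).
It fails at once if the stop button is pressed in or the speed knob is turned (its edge by over 8 mm) (value of joint stop above 0.003 m or distance of speed_edge from where it was at the start of the episode above 0.008 m).
It fails at once if the fingers push the wheel or its controls harder than a light touch (over 25 N), or the arm beyond the fingers presses on it (over 5 N) (contact force between wheel and the fingers above 25 N or contact force between wheel and the arm above 5 N).
It fails at once if the unfired vase is touched or shifted (contact force between clay_vase and the fingers above 0.5 N or contact force between clay_vase and the arm above 0.5 N or distance of clay_vase from where it was at the start of the episode above 0.01 m).
It fails at once if the tub, the rib or a finished piece is pushed about or picked up (over 20 mm) (distance of any of tub, rib, mug, vase, bowl from where it was at the start of the episode above 0.02 m).
It also fails if it takes over 48 s, if anything falls off the work surface, if the arm or the gripper's body presses on something with over 40 N, if the wrist force passes 120 N, or if a joint passes its speed limit or range.

## Working session

There is one attempt and no reset: what is moved stays moved. The work goes in short steps, each a Python script; the robot and the scene stay as the last script left them, time stands still between calls to the robot, and variables do not carry over. Pictures are saved under pics/ and viewed, at most 10 in all, crops included, and the job is handed in when it is done.

```bash
mkdir -p pics && python3 - <<'E'
from rig import robot
import cv2
for n in ("scene","top"):
    im=robot.grab_frame(n); cv2.imwrite(f"pics/{n}0.png",im[:,:,::-1])
    c=robot.camera_info(n); print(n,c)
s=robot.get_state(); print(s["time"],s["ee_pos"],s["tool_rot"],s["opening"],s["force"])
E
```

```text
scene {'fx': 506.63886140171246, 'fy': 506.63886140171246, 'cx': 320.8472181671252, 'cy': 240.37259480959062, 'rvec': array([ 1.90757997,  1.13845181, -0.60644804]), 'tvec': array([-0.34608083, -0.13765485,  1.59407476])}
top {'fx': 532.5773444249685, 'fy': 532.5773444249685, 'cx': 318.09302774594454, 'cy': 228.3470484090396, 'rvec': array([ 2.11461649, -2.1413048 ,  0.16424221]), 'tvec': array([0.12655868, 0.60145989, 1.25763696])}
0.1 [ 0.15928506 -0.60404356  0.22390411] [[ 9.66938107e-01  2.55010961e-01 -3.28184848e-04]
 [ 2.55011166e-01 -9.66937565e-01  1.02442017e-03]
 [-5.60958848e-05 -1.07424170e-03 -9.99999421e-01]] 0.09391173982888028 [-0.2033575  1.1394594 -0.8517162]
```

View pics/top0.png

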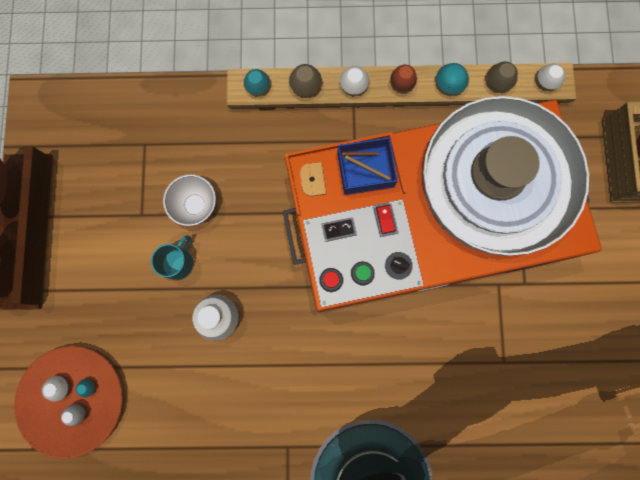

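View pics/scene0.png

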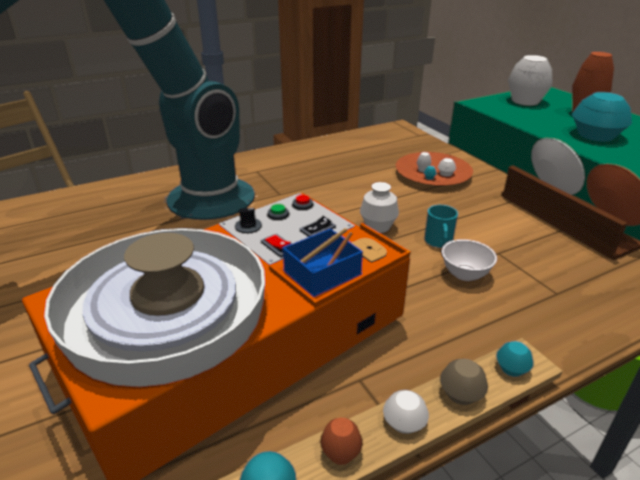

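The top view shows stop (331,280), start (363,272), knob (399,265), direction rocker (339,229), power rocker (387,219), and the vase at about (505,167). The scene view shows the same controls: start (278,211), stop (303,202), red rocker (276,242).

```bash
cat > h.py <<'E'
import numpy as np, cv2
from rig import robot
def cam(n):
    c=robot.camera_info(n); R,_=cv2.Rodrigues(c["rvec"]); K=np.array([[c["fx"],0,c["cx"]],[0,c["fy"],c["cy"]],[0,0,1]])
    return K,R,np.asarray(c["tvec"],float)
def ray(n,p):
    K,R,t=cam(n); return -R.T@t, R.T@np.linalg.solve(K,[p[0],p[1],1])
def plane(n,p,z):
    o,d=ray(n,p); return o+d*(z-o[2])/d[2]
def tri(pa,pb,a="top",b="scene"):
    P=[(lambda K,R,t:K@np.c_[R,t])(*cam(n)) for n in (a,b)]
    X=cv2.triangulatePoints(P[0],P[1],np.array(pa,float),np.array(pb,float))[:,0]; return X[:3]/X[3]
def blob(im,col,near,r=14):
    h,s,v=cv2.split(cv2.cvtColor(im,cv2.COLOR_RGB2HSV))
    m=((h>45)&(h<85)&(s>110)&(v>70)) if col=="g" else (((h<6)|(h>172))&(s>150)&(v>110))
    n,l,st,c=cv2.connectedComponentsWithStats(m.astype(np.uint8))
    k=min((i for i in range(1,n) if st[i,4]>25),key=lambda i:np.hypot(*(c[i]-near)))
    return c[k],st[k]
E
python3 - <<'E'
from h import *
T=cv2.imread("pics/top0.png")[:,:,::-1].copy();S=cv2.imread("pics/scene0.png")[:,:,::-1].copy()
print("cams",ray("top",(0,0))[0],ray("scene",(0,0))[0])
L={"stop":(-.12,.275),"start":(-.12,.205),"power":(-.015,.13)}
P={}
for k,col,a,b,z in(("stop","r",(331,280),(303,202),.203),("start","g",(363,272),(278,211),.203),("power","r",(387,219),(276,242),.197)):
    pa,sa=blob(T,col,a);pb,sb=blob(S,col,b)
    P[k]=plane("top",pa,z)
    print(k,pa.round(1),sa,pb.round(1),sb,"plane",P[k].round(4),"sceneplane",plane("scene",pb,z).round(4),"tri",tri(pa,pb).round(4))
A=np.array([L[k] for k in P]);B=np.array([P[k][:2] for k in P])
a=A-A.mean(0);b=B-B.mean(0)
yaw=np.arctan2((a[:,0]*b[:,1]-a[:,1]*b[:,0]).sum(),(a*b).sum())
R=np.array([[np.cos(yaw),-np.sin(yaw)],[np.sin(yaw),np.cos(yaw)]]);t=B.mean(0)-R@A.mean(0)
print("yaw",yaw,"t",t,"res mm",((A@R.T+t-B)*1000).round(1))
K,Rc,tc=cam("top")
Q=T.copy()
for x,y,z in((-.015,.255,.201),(-.015,.235,.19),(.005,.13,.201),(-.12,.205,.204),(-.12,.275,.204),(-.12,.125,.2),(-.18,.32,.18),(-.18,-.32,.18),(.18,.32,.18),(.18,-.32,.18)):
    w=np.r_[R@[x,y]+t,z]; q=K@(Rc@w+tc); q=q[:2]/q[2]
    cv2.drawMarker(Q,tuple(int(round(v)) for v in q),(255,0,255),cv2.MARKER_CROSS,5,1); print((x,y),w.round(4),np.hypot(*w[:2]).round(3))
print("vase top",plane("top",(512,162),.31))
cv2.imwrite("pics/chk.png",cv2.resize(Q[90:320,270:610],None,fx=2.3,fy=2.3,interpolation=cv2.INTER_CUBIC)[:,:,::-1])
Rt=np.c_[np.r_[R[:,0],0],-np.r_[R[:,1],0],[0,0,-1]]
for x,y,z in((-.015,.257,.25),(.006,.13,.25),(-.12,.205,.25)): 
    print(robot.ik(np.r_[R@[x,y]+t,z],Rt))
E
```

```text
cams [0.38491125 0.10302353 1.34188349] [ 1.39841868 -0.36762873  0.76750861]
stop [330.8 279.1] [323 272  16  15 192] [302.3 198.1] [296 194  14   8  82] plane [0.4673 0.0912 0.203 ] sceneplane [0.4755 0.0863 0.203 ] tri [0.4675 0.0908 0.198 ]
start [362.8 272.3] [355 265  16  16 193] [277.5 208.1] [271 204  14   9  98] plane [0.4809 0.0227 0.203 ] sceneplane [0.491  0.0167 0.203 ] tri [0.4812 0.0217 0.1967]
power [385.5 219.1] [377 205  18  28 319] [276.1 241.1] [266 235  24  13 161] plane [ 0.5968 -0.0302  0.197 ] sceneplane [ 0.6027 -0.0372  0.197 ] tri [ 0.5969 -0.0325  0.1922]
yaw 0.19154830480544138 t [ 0.63714062 -0.15553556] res mm [[-0.3  0.4]
 [-0.6  0.1]
 [ 0.9 -0.5]]
(-0.015, 0.255) [0.5739 0.0919 0.201 ] 0.581
(-0.015, 0.235) [0.5777 0.0723 0.19  ] 0.582
(0.005, 0.13) [ 0.6173 -0.027   0.201 ] 0.618
(-0.12, 0.205) [0.4803 0.0229 0.204 ] 0.481
(-0.12, 0.275) [0.467  0.0916 0.204 ] 0.476
(-0.12, 0.125) [ 0.4955 -0.0557  0.2   ] 0.499
(-0.18, 0.32) [0.3995 0.1243 0.18  ] 0.418
(-0.18, -0.32) [ 0.5214 -0.504   0.18  ] 0.725
(0.18, 0.32) [0.7529 0.1929 0.18  ] 0.777
(0.18, -0.32) [ 0.8748 -0.4354  0.18  ] 0.977
vase top [ 0.68829365 -0.27287884  0.31      ]
[ 0.45070096  0.44313449 -0.87704417  1.67561533  0.36229415  1.19481477
 -1.89355745]
[ 0.39887992  0.43512802 -0.54582799  1.58661128  0.23825504  1.18685974
 -1.57453333]
[ 0.58502307  0.19412797 -0.77650259  1.91070475  0.15257056  1.09631043
 -1.63138735]
```

View pics/chk.png

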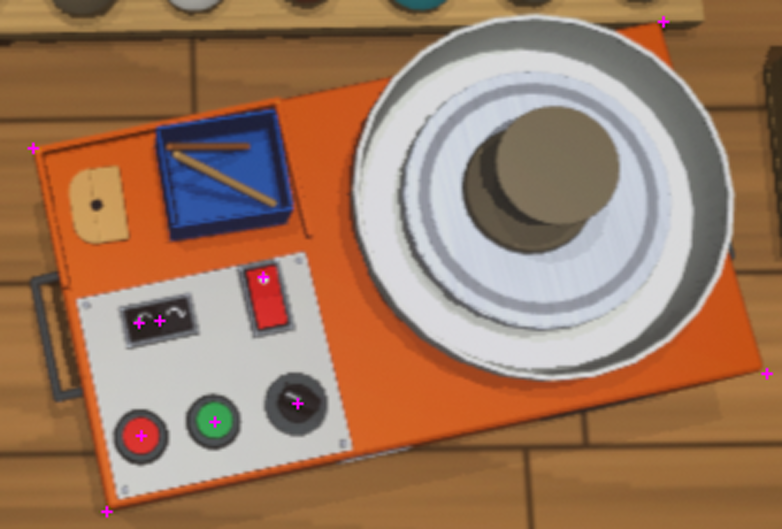

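The wheel pose fits within 1 mm (yaw 0.19). The overlaid points land on the rockers, buttons and knob, and all of them are within reach. Next I close the gripper, lift, and swing high over to the direction rocker.

```bash
cat >> h.py <<'E'
yaw=.1915; t=np.array([.6371,-.1555]); c,s=np.cos(yaw),np.sin(yaw)
Rw=np.array([[c,-s],[s,c]]); RT=np.array([[c,s,0],[s,-c,0],[0,0,-1.]])
def W(x,y,ztip): return np.r_[Rw@[x,y]+t,ztip+.019]
def st(m=""):
    q=robot.get_state(); print(m,round(q["time"],2),q["ee_pos"].round(4),"F",np.round(q["force"],2),"open",round(q["opening"],4)); return q
E
python3 - <<'E'
from h import *
p=robot.get_state()["ee_pos"]
robot.move_linear([p[0],p[1],.46],velocity=.25); robot.gripper_to(0)
q=np.array(robot.get_state()["qpos"]); q[0]=0.; q[6]=-1.3
robot.goto_joints(q); a=st("swung"); print(a["tool_rot"].round(2))
print(robot.ik(W(-.015,.257,.25),RT))
robot.move_ptp(W(-.015,.257,.25),RT)
a=st("above dir"); print(a["qpos"],a["tool_rot"].round(3))
cv2.imwrite("pics/top1.png",robot.grab_frame("top")[90:320,200:540,::-1].repeat(2,0).repeat(2,1))
E
```

```text
swung 5.22 [ 0.6239 -0.0315  0.46  ] F [-0.47 -0.07  0.22] open 0.0004
[[ 0.96  0.27 -0.  ]
 [ 0.27 -0.96 -0.  ]
 [-0.    0.   -1.  ]]
[-0.16650454  0.30139375 -0.0606488   1.67314135  0.01956208  1.16764787
 -1.61139745]
above dir 6.14 [0.5745 0.093  0.2702] F [-0.02 -0.02 -0.24] open 0.0003
[-0.16557257  0.3009884  -0.05967661  1.67079795  0.01969831  1.16863159
 -1.61052505] [[ 0.982  0.189  0.002]
 [ 0.189 -0.982 -0.   ]
 [ 0.002  0.    -1.   ]]
```

View pics/top1.png

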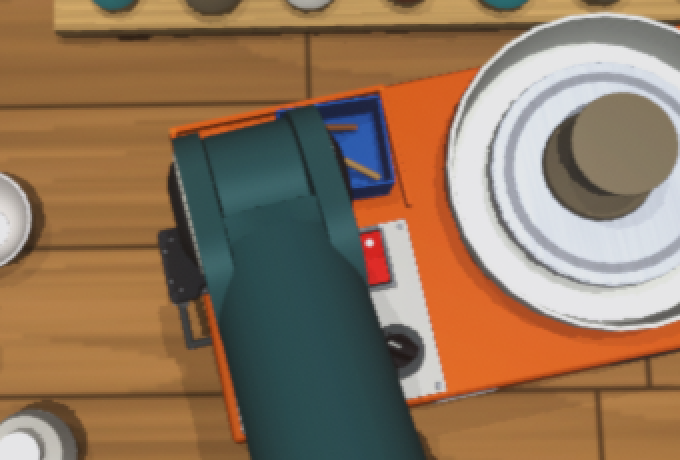

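The arm covers the rocker in this view, with the gripper over the left of the panel and clear of the vase and tub. I press the direction rocker.

```bash
python3 - <<'E'
from h import *
robot.move_linear(W(-.015,.257,.209),velocity=.1); robot.pause(.2); st("near")
h=robot.move_linear(W(-.015,.257,.1915),velocity=.015,threshold=6); st(h); robot.pause(.3); st("held")
robot.move_linear(W(-.015,.257,.25),velocity=.15); st("up")
w=robot.grab_frame("wrist"); cv2.imwrite("pics/w1.png",w[:,:,::-1])
E
```

```text
near 6.95 [0.5738 0.094  0.2287] F [ 0.11 -0.03  0.7 ] open 0.0004
True 8.01 [0.5735 0.0941 0.2112] F [-0.67 -0.1   6.66] open 0.0003
held 8.31 [0.5735 0.0941 0.2113] F [-0.81  0.12  7.49] open 0.0006
up 8.84 [0.5732 0.0938 0.2682] F [ 0.08 -0.48 -1.02] open 0.0003
```

View pics/w1.png

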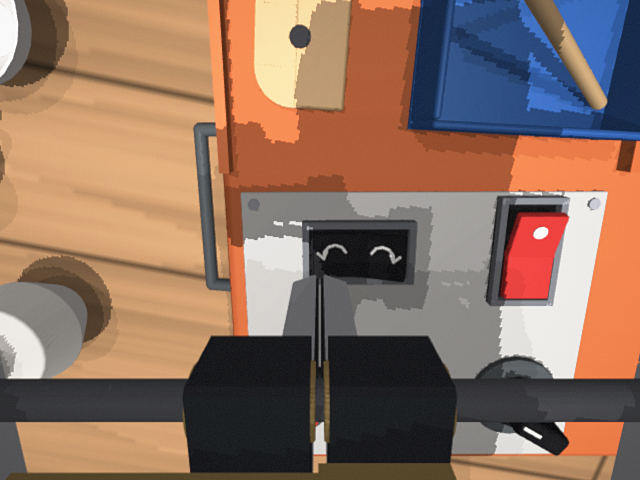

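The wrist picture shows the direction rocker (bezel 303–416, 220–283), the fingers over its left part, and the power rocker at (532,255) with its dot at (540,233). Contact stopped at tip height 192 mm with 7.5 N. That is 1.8 mm past flush, so the left half is down. Next is the power rocker.

```bash
python3 - <<'E'
from h import *
robot.move_linear(W(.006,.13,.25),velocity=.15); st("above power")
robot.move_linear(W(.006,.13,.209),velocity=.1); robot.pause(.2); st("near")
h=robot.move_linear(W(.006,.13,.1905),velocity=.015,threshold=6); st(h); robot.pause(.3); st("held")
robot.move_linear(W(.006,.13,.25),velocity=.15); st("up")
robot.move_linear(W(-.10,.18,.25),velocity=.15); st("by start")
w=robot.grab_frame("wrist"); cv2.imwrite("pics/w2.png",w[:,:,::-1])
E
```

```text
above power 9.9 [ 0.6181 -0.0256  0.269 ] F [-0.27  0.1  -0.01] open 0.0004
near 10.66 [ 0.6185 -0.0267  0.2287] F [-0.73  0.17  0.  ] open 0.0004
True 11.7 [ 0.6184 -0.0267  0.2111] F [-1.21  0.21  6.84] open 0.0006
held 12.0 [ 0.6184 -0.0267  0.2112] F [-1.68 -0.09  6.24] open 0.0005
up 12.54 [ 0.6179 -0.0268  0.2681] F [-0.12 -0.16  0.21] open 0.0004
by start 13.47 [0.5052 0.002  0.2688] F [-0.86 -0.19  1.21] open 0.0003
```

View pics/w2.png

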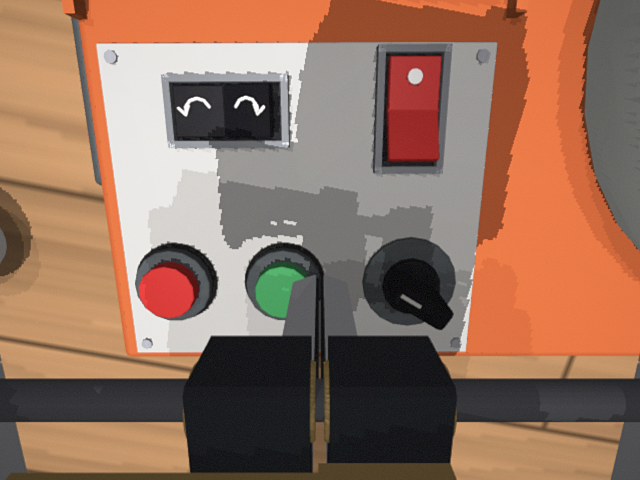

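The power rocker's far half with the dot (416,76) now lies flat and its near half is raised. The direction rocker's left half (198,110) lies flat, with the ridge line at x≈224. Next I press start.

```bash
python3 - <<'E'
from h import *
robot.move_linear(W(-.12,.205,.25),velocity=.1)
robot.move_linear(W(-.12,.205,.210),velocity=.1); robot.pause(.2); st("near")
h=robot.move_linear(W(-.12,.205,.1945),velocity=.015,threshold=9.5); st(h); robot.pause(.3); st("held")
robot.move_linear(W(-.12,.205,.26),velocity=.12); robot.pause(.3); st("up")
robot.move_linear(W(-.15,.205,.36),velocity=.15); st("clear")
w=robot.grab_frame("wrist"); cv2.imwrite("pics/w3.png",w[:,:,::-1])
E
```

```text
near 14.74 [0.4806 0.0229 0.2296] F [ 0.75  0.48 -0.46] open 0.0008
True 15.82 [0.4804 0.0229 0.2138] F [-1.97 -0.36  8.57] open 0.0004
held 16.12 [0.4803 0.0229 0.2138] F [-2.02  0.71  8.77] open 0.0003
up 17.11 [0.4801 0.0229 0.2786] F [ 0.04 -0.56  0.04] open -0.0
clear 17.96 [0.4507 0.0172 0.3782] F [-0.39 -0.   -0.41] open 0.0007
```

View pics/w3.png

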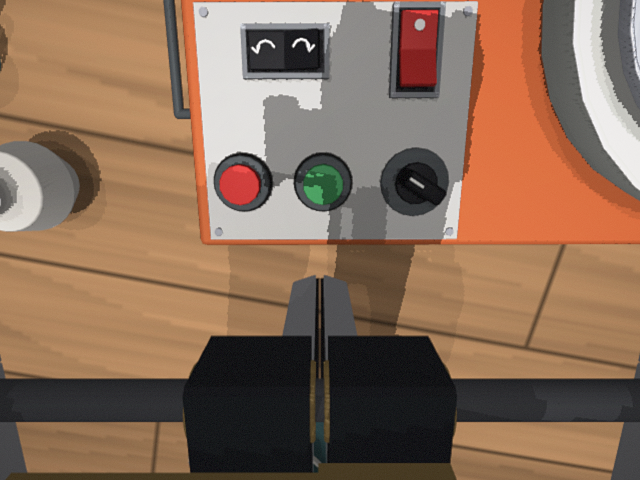

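The start button (323,183) is out again. It sank 9 mm under 8.8 N, so it was fully in. Both rockers are set, and stop and the knob look unchanged.

```bash
python3 -c "
from rig import robot
print(robot.sign_off())"
```

```text
the job is handed in; nothing more can be done
None
```

The job is handed in at about 18 s on the robot's clock: direction set to anticlockwise, then power on, then start pressed fully in and released, at no more than about 9 N in the readings taken; the rig gave no verdict back.

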